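# Free the jammed tote from the tool case

### The arm

A 6-joint arm with a two-finger parallel gripper is mounted at the origin on a cart in front of the work surface, level with it; the furniture and walls round the work are solid. World frame = base frame: x ahead of the robot, y to its left, z up, the work surface at z = 0. Lengths are in mm, angles in rad, forces in N, time in s.
With the tool pointing down it reaches from about 300 to 825 mm from the base axis. Payload 5.4 kg.
Tool frame: the origin (TCP) lies at the very end of the fingers, on their centre line; the grasp point (between the pads) lies 19 mm behind it (robot.pinch_z is the distance from the TCP to the grasp point, in mm); z points along the fingers, y is the line along which they close (so a half turn about z gives the same grasp; the last joint's range is limited). The gripper opens to 92 mm and grips with 3 to 60 N. Pads are 20 mm wide; open, the fingers measure 128 mm over their backs; the gripper's body (75 mm by 189 mm) begins 69 mm behind the grasp point.
Start: joints at [-1.415, 0.158, 1.597, -0, 1.386, -0.21], TCP at [205.651, -536.948, 174.601] pointing down, gripper open.
Joint ranges: [-2.91, 2.91], [-0.94, 2.29], [0.18, 2.7], [-1.29, 4.43], [0.17, 2.64], [-3, 3]. Speed limits (rad/s): [2.57, 2.57, 3.14, 3.14, 3.14, 3.14].

### API

Orientations are given as a unit quaternion [x, y, z, w].
In Python, from plant import robot, viewer gives the robot as it stands.
- The arm moves only by the shell command python3 -m jog 'ROWS' [FORCE]. ROWS is a JSON object of lists of equal length, an entry for each row: "rotation": the turn, a rotation vector about the tool's x, y, z in rad, a list of three; "slide": the shift along the tool's x, y, z in mm, a list of three; "fingers": the closure, from 0 (fully open) to 1 (shut). A call has 1 to 20 rows; each row is the pose to reach, as a shift and turn from the pose commanded when the call began, along the tool's axes at that moment; what a row does not reach only later rows make up. A row lasts 1/10 s, in which the tool goes at most 50 mm and 8.59 degrees, less where a joint would pass 70% of its speed; a pose out of reach is approached as far as the arm can. A call with a gripper value outside its range is refused whole. The fingers move at their own pace and stop on an object; FORCE is the grip in N (left out, the last holds). Time passes only in rows, so rows that repeat a pose let the fingers close. It gives the time, the measured TCP pose, the force, the opening and the grip force at its end, in the units of the state.
- robot.observe(): the state, without advancing time (a new reading comes with each control period).
- viewer.grab_frame(name): name is "scene" or "top"; returns a dict with "frame" (384x512x3 uint8, red, green, blue), "K" (3x3 intrinsics, pixels), "k1" (the pictures are not rectified: a ray, as slopes to the right and down, at radius r is drawn at 1 + k1 r^2 times it, then the intrinsics apply), "origin" and "orientation" of the camera in the world. Camera axes: x right, y up, looking along -z (the intrinsics and any distortion apply to the point x, -y, -z); pixel columns grow to the right and rows downward; lengths in mm; the calibration is good to about 2 mm. A picture is of the moment at which its call begins. There is no depth.
- robot.close_job(): hands the job in; it is judged then, once.
Trained networks look in a picture, given as the dict that the camera call returned (one of the last four; its "shot" number tells which), for a name from the list of things; names that differ only in an ending like _2 or _b are one class to them, and where a whole thing is asked for, a point or a joint stands for the part that bears it (a point fixed in the world has none). Each returns a list of dicts, best first, with "conf" (0 to 1); they miss things now and then, are a little off and sometimes report something else, mostly with a low value. They report only what shows in the picture. A call takes as long as a camera call.
- viewer.boxes_of(picture, thing): "at" ([row, column] in pixels, amid what is visible of it).
The state is a dict: "time_s": time; "q": joint angles; "joint_velocities": joint speeds; "joint_torque": joint torques, N m; "tool_pos": TCP position; "eef_rot": TCP orientation; "force": force on the tool from outside, world axes, zero at the start; "moment": the same for the moment, N m; "grip_width": finger opening in mm; "finger_force": force on a finger pad.
Only numpy, scipy, OpenCV 4.12 (cv2) and the standard library are available. Lean on these libraries where they do the work, as an engineer would, in place of code of your own. Each camera call takes 0.05 s, during which the arm holds its last target. There are 200 camera calls.

### The job

The plywood tote sits slantwise in the open tool case and jams under the folded rim if it is pulled up like that. Take it by its handle, turn it level inside the case so that its corners come clear, lift it straight out without forcing it against the case, and stand it gently in the middle of the rubber mat with its long side along the long side of the mat. Leave the wax tin and the tape measure where they are.

Things in the scene. Friction and masses are not known exactly. Their poses are not given: they have to be found in the camera images.
- tote: Loose plywood tote, about 0.45 kg: open tray 100 mm wide (x), 150 long (y), walls 60 high, upright handle board in its middle (y-z plane). Origin: centre of the underside; z up when it stands level. At the start it leans about 0.33 rad about y: its -x side down on the case floor, +x side on the step, handle leaning to -x of the case. Its yaw is within a few degrees of the case's.
- tote_grip (a point): Grip point in the top bar of the tote's handle, 138 mm above the origin along the tote's z; same axes as the tote. The bar is 14 mm thick (x), 94 mm long (y), and spans 115 to 153 mm above the underside, with a 50 mm long hand slot below it. Nothing is above the bar.
- tool_case: Grey steel case without lid, fixed to the bench; outside 138 (x) by 176 (y), 116 mm high; inside 128 by 166. Origin: centre of the underside, on the bench; +x away from the robot, yaw within 0.4 rad. Floor 6 mm thick; along the whole +x wall a step 20 mm wide, its top 36 mm above the bench, so the level tote can hang up to 16 mm higher than the step before it meets the rim.
- case_mouth (a point): Centre of the case's opening, at the rim's top, 116 mm above the bench; axes as the case. A rim 4 mm thick (underside 112 mm above the bench) is folded in along the -x and +x walls and leaves an opening 107 mm (x) by 166 mm (y). The tote (100 by 150 mm) goes through level; tilted by more than about 0.13 rad it does not.
- mat: Black rubber mat, fixed, 160 mm (x) by 210 mm (y), 4 mm thick, flat on the bench. Origin: centre of its underside; long side along its y, yaw within 0.4 rad. Mat and tool case lie on either side of the bench vice (its top 125 mm above the bench, at the front edge), with the vice between them, either way round.
- wax_tin: Round tin, 95 mm diameter, 40 mm high, loose on the bench between case and mat; origin at the centre of its underside. To be left alone.
- tape_measure: Tape measure, 90x73x38 mm, loose on the bench between case and mat; origin at the centre of its underside. To be left alone.

How it is judged (in metres and radians):
On the way, in this order (a step that is already met when the one before it is completed fails the run):
1. the tote is turned level while still inside the case (angle between tote's own z axis and vertical below 0.12 rad and z of tote in the frame of tool_case below 0.1 m and horizontal distance between tote and tool_case below 0.03 m), for 0.1 s.
2. the tote is lifted clear above the case (z of tote in the frame of tool_case above 0.118 m and horizontal distance between tote and tool_case below 0.06 m), for 0.05 s.
At the end, for the whole second after the job is handed in: The tote stands at rest, level (within 0.05 rad) on the rubber mat, its centre within 25 mm of the mat's centre along either side and its long side within 0.25 rad of the mat's long side (x of tote in the frame of mat between -0.025 and 0.025 m and y of tote in the frame of mat between -0.025 and 0.025 m and z of tote in the frame of mat below 0.009 m and angle between the y axis of tote and the y axis of mat, either way round below 0.25 rad and angle between tote's own z axis and vertical below 0.05 rad and linear speed of tote below 0.02 m/s); the robot touches nothing.
It fails at once if the tote is forced against the case (over 35 N) (contact force between tote and tool_case above 35 N).
It fails at once if the tote is dropped or pressed onto the mat (over 60 N) (contact force between tote and mat above 60 N).
It fails at once if the wax tin is moved by more than 30 mm (distance of wax_tin from where it was at the start of the episode above 0.03 m).
It fails at once if the tape measure is moved by more than 30 mm (distance of tape_measure from where it was at the start of the episode above 0.03 m).
It also fails if it takes over 54 s, if anything falls off the work surface, if the arm or the gripper's body presses on something with over 40 N, if the wrist force passes 120 N, or if a joint passes its speed limit or range.

## Working session

There is one attempt and no reset: what is moved stays moved. The work goes in short steps, Python scripts to look and compute and a shell command to move; the robot and the scene stay as the last step left them, time stands still between calls to the robot, and variables do not carry over. Pictures are saved under pics/ and viewed, at most 10 in all, crops included, and the job is handed in when it is done.

```bash
ls; mkdir -p pics; cat > h.py <<'E'
import numpy as np, cv2
from scipy.spatial.transform import Rotation as R
from plant import robot, viewer
def ray(p,uv):
    K=np.array(p["K"]);d=np.array([(uv[0]-K[0,2])/K[0,0],(uv[1]-K[1,2])/K[1,1]])
    s=d.copy()
    for _ in range(30): s=d/(1+p["k1"]*(s@s))
    v=R.from_quat(p["orientation"]).apply([s[0],-s[1],-1]) 
    return np.array(p["origin"],float),v
def at_z(p,uv,z):
    o,v=ray(p,uv);return o+v*(z-o[2])/v[2]
def proj(p,X):
    c=R.from_quat(p["orientation"]).inv().apply(np.atleast_2d(X)-np.array(p["origin"]))
    s=np.c_[c[:,0]/-c[:,2],-c[:,1]/-c[:,2]]
    s=s*(1+p["k1"]*(s**2).sum(1,keepdims=True));K=np.array(p["K"])
    return np.c_[s[:,0]*K[0,0]+K[0,2],s[:,1]*K[1,1]+K[1,2]]
E
python3 - <<'E'
from h import *
for n in ("top","scene"):
    p=viewer.grab_frame(n); cv2.imwrite(f"pics/{n}0.png",cv2.resize(p["frame"][:,:,::-1],None,fx=1.5,fy=1.5,interpolation=cv2.INTER_CUBIC))
    print(n,p["origin"],p["orientation"],p["K"],p["k1"])
    for t in ("tote","tote_grip","tool_case","mat","wax_tin","tape_measure"):
        print(t,[(np.round(d["at"]),round(d["conf"],2)) for d in viewer.boxes_of(p,t)][:2])
print(robot.observe())
E
```

```text
pics
top [ 438.24973267  -59.43856051 1111.73216572] [-0.04080617  0.03683184  0.70655743 -0.70551745] [[420.53083473   0.         256.38678019]
 [  0.         420.53083473 190.70808901]
 [  0.           0.           1.        ]] -0.07223525412507383
tote [(array([211., 178.]), 0.74)]
tote_grip [(array([212., 178.]), 0.86)]
tool_case [(array([198., 362.]), 0.43)]
mat [(array([198., 362.]), 0.88), (array([194., 180.]), 0.37)]
wax_tin [(array([155., 252.]), 0.68)]
tape_measure [(array([196., 269.]), 0.67)]
scene [  66.90406796 -853.79416855  713.74477469] [ 0.45899147 -0.12847373 -0.25808937  0.84036373] [[397.5337946    0.         255.81841814]
 [  0.         397.5337946  191.07024871]
 [  0.           0.           1.        ]] -0.03045092059764118
tote []
tote_grip []
tool_case []
mat [(array([285., 309.]), 0.68)]
wax_tin [(array([202., 272.]), 0.9)]
tape_measure [(array([226., 253.]), 0.64)]
{'time_s': 0.7, 'q': array([-1.41509779e+00,  1.58393927e-01,  1.59700526e+00,  3.88331837e-05,
        1.38618956e+00, -2.10132473e-01]), 'joint_velocities': array([ 0.00062551,  0.00023514, -0.00042967, -0.0010017 ,  0.00155445,
        0.00058605]), 'joint_torque': array([-2.09998598e-04, -3.85478246e+01, -3.22300136e+01,  7.02464883e-02,
        3.06798331e-02,  2.76567206e-06]), 'tool_pos': array([ 205.66622997, -536.94742587,  174.60192359]), 'eef_rot': array([9.83318199e-01, 1.81893703e-01, 1.90264869e-05, 2.47088287e-06]), 'force': array([ 0.21876426,  0.6417195 , -0.11751542]), 'moment': array([ 0.05736029,  0.02237132, -0.02305953]), 'finger_force': 0.0, 'grip_width': 92.158799245836}
```

View pics/top0.png

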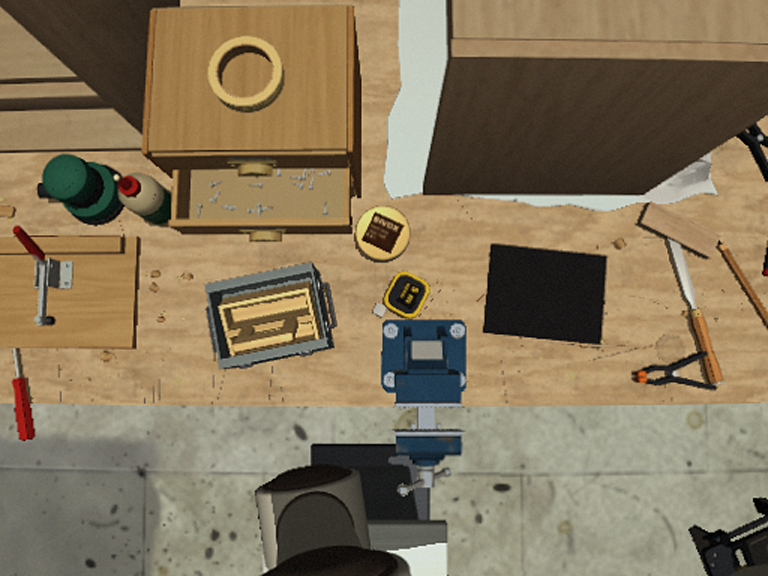

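View pics/scene0.png

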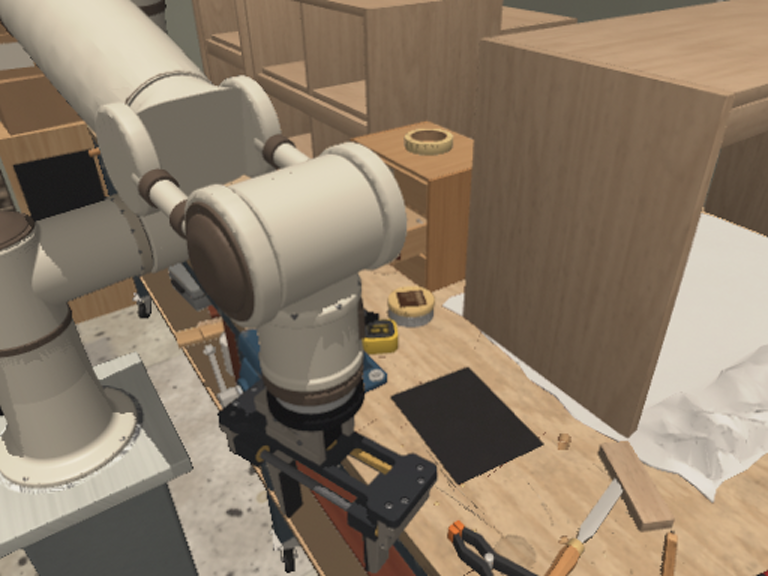

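The top view shows the case at about (270,315), the mat at (546,294), the tin at (382,233), the tape at (407,295) and the vice at (425,360), all in 1.5x pixels. The tote's handle bar leans toward the image bottom (-x). Next I'll crop in on the case and extract the mat's corners.

```bash
python3 - <<'E'
from h import *
p=viewer.grab_frame("top");f=p["frame"]
cv2.imwrite("pics/crop0.png",cv2.resize(f[168:252,130:230,::-1],None,fx=7,fy=7,interpolation=cv2.INTER_CUBIC))
m=(f[150:240,310:420].max(2)<45).astype(np.uint8)
cs,_=cv2.findContours(m,0,1);c=max(cs,key=cv2.contourArea)[:,0]+[310,150]
W=np.array([at_z(p,u,4)[:2] for u in c]).astype(np.float32)
r=cv2.minAreaRect(W);print(r);print(cv2.boxPoints(r))
for n,z in(("wax_tin",40),("tape_measure",38)): 
    for d in viewer.boxes_of(p,n)[:1]: print(n,at_z(p,d["at"][::-1],z))
E
```

```text
((546.69384765625, -337.2843017578125), (209.2212371826172, 157.88619995117188), 83.95964050292969)
[[ 457.18097 -433.00702]
 [ 614.1906  -449.62122]
 [ 636.2067  -241.56158]
 [ 479.19708 -224.94739]]
wax_tin [648.18406775 -51.02573546  40.        ]
tape_measure [537.30827652 -83.21251061  38.        ]
```

View pics/crop0.png

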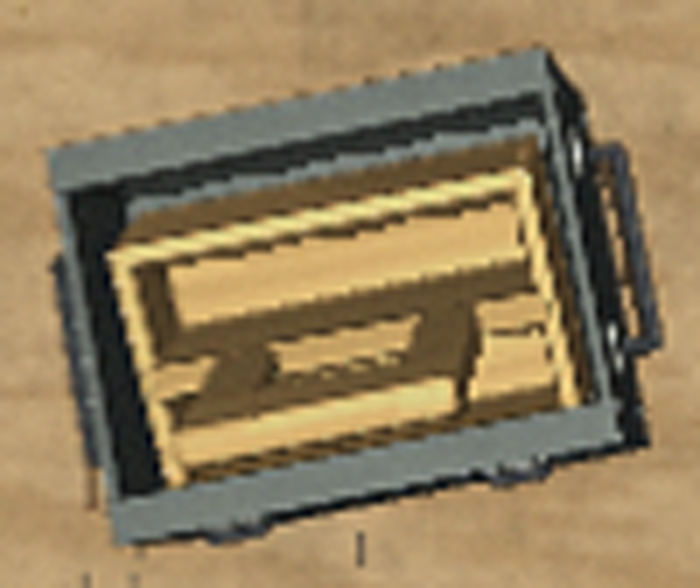

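```bash
cat >> h.py <<'E'
def rect(hx,hy,z,x=0,y=0): return np.array([[x-hx,y-hy,z],[x+hx,y-hy,z],[x+hx,y+hy,z],[x-hx,y+hy,z]],float)
def tow(P,pose):
    c,s=np.cos(pose[2]),np.sin(pose[2]);P=np.asarray(P,float)
    return np.c_[pose[0]+c*P[:,0]-s*P[:,1],pose[1]+s*P[:,0]+c*P[:,1],P[:,2]]
TILT=.33
def tote(P,cx,cy,cz,yaw,th=None):
    "tote points -> case frame; leans handle to -x"
    th=TILT if th is None else th
    Q=R.from_euler('zy',[yaw,-th]).apply(P); return Q+[cx,cy,cz]
E
python3 - <<'E'
from h import *
from scipy.optimize import minimize
p=viewer.grab_frame("top");f=p["frame"].astype(int)
sat=f.max(2)-f.min(2); br=f.mean(2)
m=((f[:,:,2]>=f[:,:,0])&(br>75)&(br<160)&(sat<40)).astype(float)
S=8;x0,y0,x1,y1=125,160,235,260
M=cv2.resize(m[y0:y1,x0:x1],None,fx=S,fy=S,interpolation=cv2.INTER_NEAREST)
def poly(P): 
    u=proj(p,P); return np.round((u-[x0,y0]+.5)*S-.5).astype(np.int32)
def cost(v):
    I=np.zeros(M.shape,np.uint8)
    cv2.fillPoly(I,[poly(tow(rect(69,88,116),v))],1);cv2.fillPoly(I,[poly(tow(rect(53.5,83,116),v))],0)
    return -((2*M-1)*I).sum()/S/S
g=[at_z(p,((u+.5)/7-.5+130,(w+.5)/7-.5+168),116)[:2] for u,w in((48,150),(545,48),(618,440),(115,543))]
c=np.mean(g,0);print(np.array(g))
best=min((minimize(cost,[c[0]+a,c[1]+b,.2+d],method="Nelder-Mead",options=dict(initial_simplex=np.array([c[0]+a,c[1]+b,.2+d])+np.array([[0,0,0],[5,0,0],[0,5,0],[0,0,.05]]),xatol=.05,fatol=.01)) for a in(-3,3) for b in(-3,3) for d in(-.05,.05)),key=lambda r:r.fun)
v=best.x;print("case",v,best.fun,M.sum()/S/S)
# tote: two top corners of +x wall
V=[at_z(p,((u+.5)/7-.5+130,(w+.5)/7-.5+168),95)[:2] for u,w in((112,248),(528,170))]
rel=R.from_euler('z',-v[2]).apply(np.c_[np.array(V)-v[:2],[95,95]]);print("rel",rel)
d=rel[0]-rel[1]; yaw=np.arctan2(-d[0],d[1]); cy=rel[:,1].mean();print("yaw",yaw,"cy",cy)
pic=cv2.resize(p["frame"][168:252,130:230,::-1],None,fx=7,fy=7,interpolation=cv2.INTER_CUBIC)
def dr(P,col): 
    u=(proj(p,tow(P,v))-[130,168]+.5)*7-.5; cv2.polylines(pic,[np.round(u).astype(np.int32)],True,col,1)
dr(rect(69,88,116),(0,0,255));dr(rect(53.5,83,116),(0,0,255));dr(rect(10,83,36,54),(0,255,255))
T=lambda P:tote(P,3.8,cy,22.2,yaw)
dr(T(rect(50,75,60)),(255,0,0))
for z in(115,153): dr(T(rect(7,47,z)),(255,0,255) if z>120 else (0,255,0))
cv2.imwrite("pics/crop1.png",pic)
E
```

```text
[[552.72227541 234.17958729]
 [587.54285201  63.39390941]
 [453.86279264  37.21244528]
 [418.93051739 207.51953964]]
case [5.02712076e+02 1.35680059e+02 2.01304683e-01] -293.28125 843.0
rel [[ 33.82787793  75.82075249  95.        ]
 [ 31.33010764 -71.99333396  95.        ]]
yaw -0.016896445068264848 cy 1.9137092679070307
```

View pics/crop1.png

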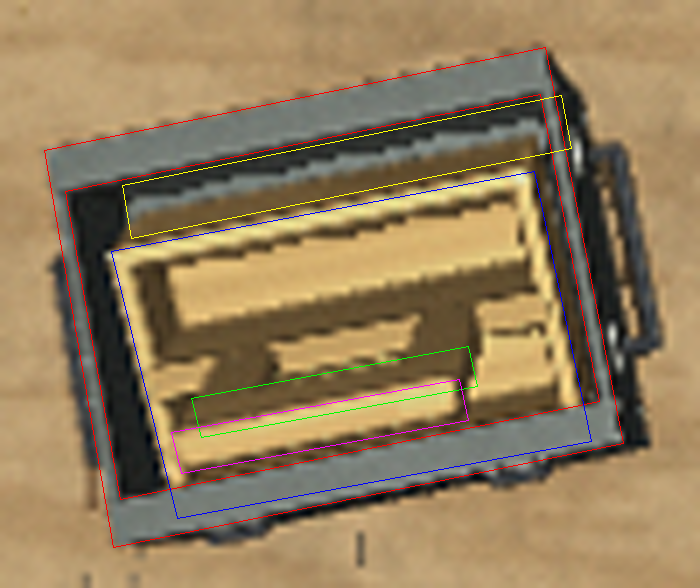

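The case fit (red) lies on the rim, and the yellow step and magenta handle bar agree with the picture to within about 1 mm. Next I'll work out the moves.

```bash
cat >> h.py <<'E'
CASE=np.array([502.7,135.7,.2013]); CY,TY=1.9,-.017
MAT=np.array([546.7,-337.3,-.105])
def toolpose(pose,cx,cy,cz,yaw,th,h=119,along=0):
    "TCP pose in world for tote at (cx,cy,cz) in frame pose; TCP at height h on tote z"
    X=tow(tote([[0,0,h+along]],cx,cy,cz,yaw,th),pose)[0]
    A=R.from_euler('z',pose[2])*R.from_euler('zy',[yaw,-th])
    M=A.as_matrix(); return X,R.from_matrix(np.c_[M[:,1],M[:,0],-M[:,2]])
def rel(frm,to):
    return "slide",np.round(frm[1].inv().apply(to[0]-frm[0]),1),"rot",np.round((frm[1].inv()*to[1]).as_rotvec(),3)
def now():
    s=robot.observe(); return np.array(s["tool_pos"]),R.from_quat(s["eef_rot"])
E
python3 - <<'E'
from h import *
n=now(); pre=toolpose(CASE,3.8,CY,22.2,TY,.33,along=90); g=toolpose(CASE,3.8,CY,22.2,TY,.33)
hi=(pre[0]+[0,0,80],pre[1])
print(pre[0],g[0]);print("up",rel(n,(n[0]+[0,0,150],n[1])));print("hi",rel(n,hi));print(rel(n,pre))
print(rel(pre,g))
E
```

```text
[439.68592161 124.78026342 219.9228498 ] [468.26090208 130.61138286 134.77903888]
up ('slide', array([   0.,   -0., -150.]), 'rot', array([0., 0., 0.]))
hi ('slide', array([ 455.2, -534.2, -125.3]), 'rot', array([-0.271,  0.234, -1.376]))
('slide', array([ 455.2, -534.2,  -45.3]), 'rot', array([-0.271,  0.234, -1.376]))
('slide', array([ 0.,  0., 90.]), 'rot', array([0., 0., 0.]))
```

```bash
python3 -m jog '{"slide":[[0,0,-50],[0,0,-100],[0,0,-150],[40,-50,-150],[70,-85,-150],[100,-120,-150],[130,-155,-150],[160,-190,-150],[190,-225,-150],[220,-260,-150],[250,-295,-150],[280,-330,-150],[310,-365,-150],[340,-400,-150],[370,-435,-140],[400,-470,-130],[430,-505,-125],[455,-534,-125],[455,-534,-125],[455,-534,-125]],"rotation":[[0,0,0],[0,0,0],[0,0,0],[0,0,-0.1],[0,0,-0.2],[0,0,-0.3],[0,0,-0.4],[0,0,-0.5],[0,0,-0.6],[0,0,-0.7],[0,0,-0.8],[0,0,-0.9],[0,0,-1.0],[-0.1,0.09,-1.1],[-0.15,0.13,-1.2],[-0.2,0.17,-1.3],[-0.271,0.234,-1.376],[-0.271,0.234,-1.376],[-0.271,0.234,-1.376],[-0.271,0.234,-1.376]],"fingers":[0.45,0.45,0.45,0.45,0.45,0.45,0.45,0.45,0.45,0.45,0.45,0.45,0.45,0.45,0.45,0.45,0.45,0.45,0.45,0.45]}' 40
python3 - <<'E'
from h import *
n=now(); pre=toolpose(CASE,3.8,CY,22.2,TY,.33,along=40);print(rel(n,pre))
E
```

```text
time_s: 2.9
tool_pos: [439.2, 125.2, 299.6]
eef_rot: [0.629, 0.76, 0.128, 0.103]
force: [0.5, -0.6, 0.2]
grip_width: 50.2
finger_force: 0.0
('slide', array([ -0.9, -25.4, 125.5]), 'rot', array([-0.   , -0.001,  0.003]))
```

```bash
python3 -m jog '{"slide":[[0,-10,40],[0,-20,80],[-1,-25,110],[-1,-25.4,125.5],[-1,-25.4,125.5]],"rotation":[[0,0,0],[0,0,0.003],[0,0,0.003],[0,0,0.003],[0,0,0.003]],"fingers":[0.45,0.45,0.45,0.45,0.45]}' 40
python3 - <<'E'
from h import *
n=now(); g=toolpose(CASE,3.8,CY,22.2,TY,.33);print(rel(n,g))
p=viewer.grab_frame("scene")
u=proj(p,n[0])[0];print(u)
a=[viewer.boxes_of(p,t)[:1] for t in("tote","tote_grip","tool_case")];print(a)
im=p["frame"][:,:,::-1];cv2.imwrite("pics/s1.png",cv2.resize(im[100:240,130:330],None,fx=4,fy=4,interpolation=cv2.INTER_CUBIC))
E
```

```text
time_s: 3.4
tool_pos: [454.6, 125.6, 169.9]
eef_rot: [0.633, 0.757, 0.127, 0.101]
force: [0.3, -0.5, 0.7]
grip_width: 50.1
finger_force: 0.0
('slide', array([ 2.2,  2.3, 37.9]), 'rot', array([-0.005, -0.   , -0.006]))
[185.59404535 155.85532401]
[[{'at': [168.2, 193.8], 'conf': 0.86}], [{'at': [172.2, 199.3], 'conf': 0.87}], [{'at': [184.5, 201.4], 'conf': 0.66}]]
```

View pics/s1.png

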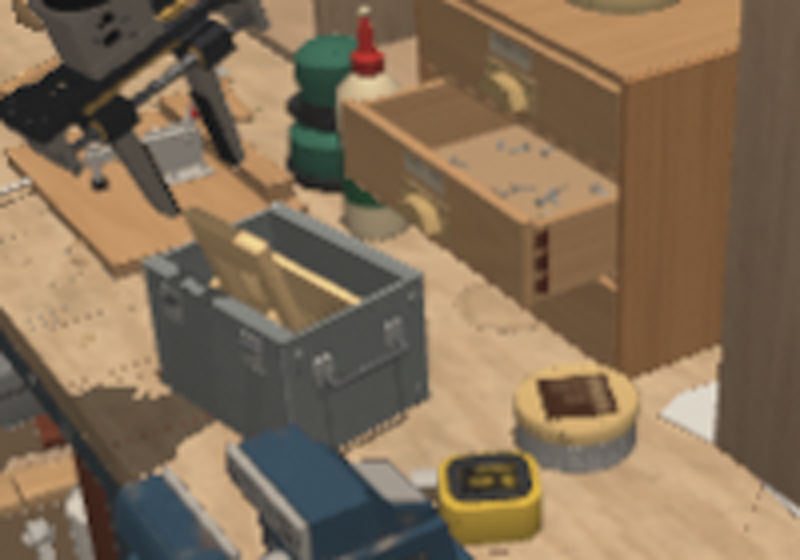

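The scene view shows the gripper tilted in line with the handle board. The fingertip midpoint at about (203,186) doesn't match the projected TCP at (222,223), so I'll check the scene projection against the case.

```bash
python3 - <<'E'
from h import *
p=viewer.grab_frame("scene");n=now()
print(n[0],rel(n,toolpose(CASE,3.8,CY,22.2,TY,.33)))
im=cv2.resize(p["frame"][100:240,130:330,::-1],None,fx=4,fy=4,interpolation=cv2.INTER_CUBIC)
def px(P): return np.round((proj(p,P)-[130,100]+.5)*4-.5).astype(np.int32)
cv2.polylines(im,[px(tow(rect(69,88,116),CASE))],True,(0,0,255),1)
T=lambda P:tow(tote(P,3.8,CY,22.2,TY),CASE)
cv2.polylines(im,[px(T(rect(7,47,153)))],True,(255,0,255),1)
cv2.polylines(im,[px(T(rect(7,47,115)))],True,(0,255,0),1)
w=n[1].apply([[0,25,0],[0,-25,0]])+n[0]
for q in px(np.vstack([n[0],w])): cv2.circle(im,tuple(map(int,q)),4,(255,0,0),1)
cv2.imwrite("pics/s2.png",im)
E
```

```text
[457.0537402  126.66463143 174.56279389] ('slide', array([ 1.6, -1.9, 41.4]), 'rot', array([ 0.003,  0.001, -0.003]))
```

View pics/s2.png

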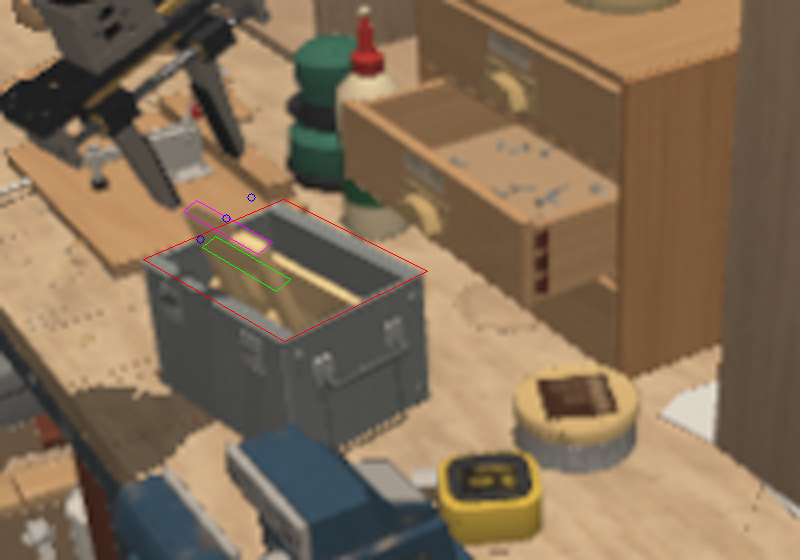

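The scene camera agrees with the case and bar overlays, but the visible fingertips sit about 40 mm short of the projected TCP along the tool axis. I'll check a closer crop and the top view.

```bash
python3 - <<'E'
from h import *
p=viewer.grab_frame("scene");n=now();t=viewer.grab_frame("top")
print(n[0],"start TCP in scene0 (1.5x)",proj(p,[[205.65,-536.95,174.6]])*1.5)
ims=[]
w=n[1].apply([[0,25,0],[0,-25,0],[0,25,-40],[0,-25,-40]])+n[0]
for q,(a,b) in((p,(100,125)),(t,(165,135))):
    im=cv2.resize(q["frame"][a:a+75,b:b+65,::-1],None,fx=6,fy=6,interpolation=cv2.INTER_NEAREST)
    for k,u in enumerate(proj(q,w)): cv2.circle(im,tuple(int(x) for x in (u-[b,a]+.5)*6),4,(255,0,0) if k<2 else (0,255,0),1)
    ims.append(im)
cv2.imwrite("pics/z1.png",np.hstack(ims))
E
```

```text
[456.92528458 126.84756144 174.37385338] start TCP in scene0 (1.5x) [[334.93841788 558.79812584]]
```

View pics/z1.png

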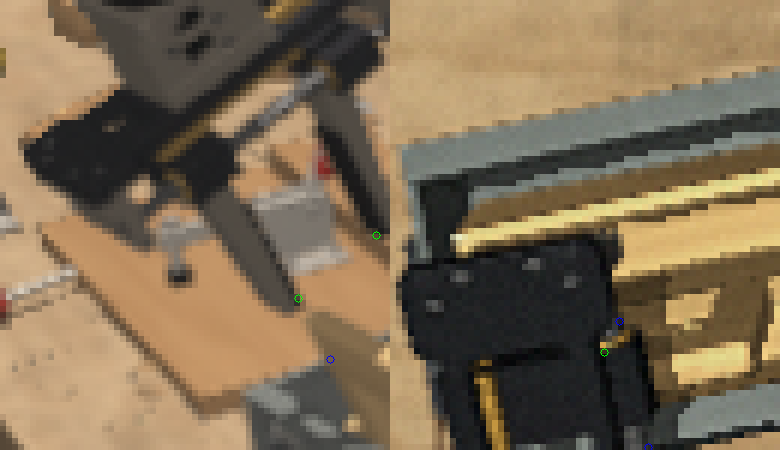

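The right panel is ambiguous because the body hides the fingers. I'll move the fingers and difference the images to locate their tips in both views.

```bash
python3 - <<'E'
from h import *
for n in("scene","top"): np.save(n+"_a.npy",viewer.grab_frame(n)["frame"])
print(now()[0])
E
python3 -m jog '{"slide":[[0,0,0],[0,0,0]],"rotation":[[0,0,0],[0,0,0]],"fingers":[0.3,0.3]}' 40
python3 - <<'E'
from h import *
n=now();print(n[0],robot.observe()["grip_width"]);ims=[]
w=n[1].apply([[0,32,0],[0,-32,0],[0,32,-40],[0,-32,-40],[0,32,-69-19],[0,-32,-88]])+n[0]
for c,(a,b) in(("scene",(90,120)),("top",(165,135))):
    q=viewer.grab_frame(c);A=np.load(c+"_a.npy").astype(int);D=np.abs(q["frame"].astype(int)-A).max(2)>30
    f=q["frame"][:,:,::-1].copy();f[D]=f[D]//2+np.array([0,0,128],np.uint8)
    im=cv2.resize(f[a:a+95,b:b+65],None,fx=6,fy=6,interpolation=cv2.INTER_NEAREST)
    for k,u in enumerate(proj(q,w)): cv2.circle(im,tuple(int(x) for x in (u-[b,a]+.5)*6),4,[(255,0,0),(0,255,0),(255,255,0)][k//2],2)
    ims.append(im)
cv2.imwrite("pics/z2.png",np.hstack(ims))
E
```

```text
[456.36867591 127.21134137 173.50808509]
time_s: 4.05
tool_pos: [456.0, 127.3, 172.8]
eef_rot: [0.631, 0.758, 0.128, 0.103]
force: [1.3, 0.3, -0.1]
grip_width: 63.6
finger_force: 0.0
[455.98259142 127.31744763 172.77899375] 63.55439521064665
```

View pics/z2.png

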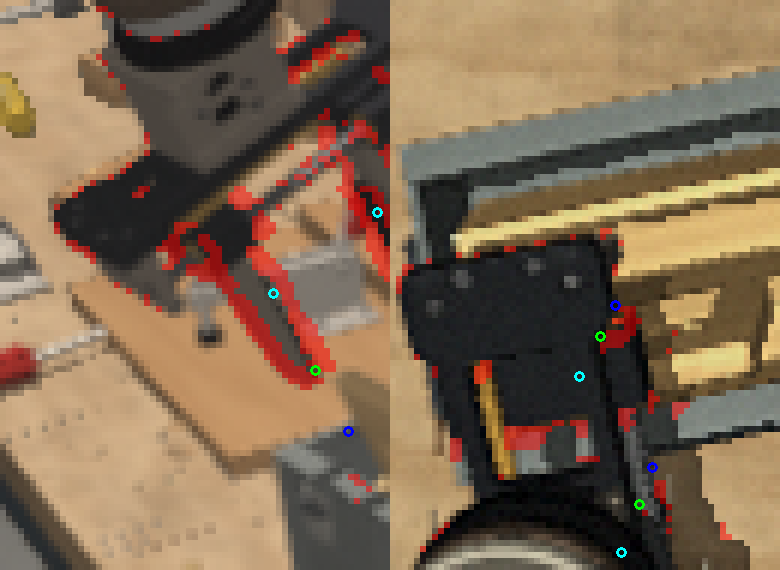

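The difference image shows the whole gripper sitting about 40 mm further back along the tool axis than the reported TCP in the scene view (tip (315,380) against the predicted (348,431)). The top view agrees roughly. I'll test by contact: descend to the reported grasp height and close gently, which does no harm if the fingers fall short.

```bash
python3 - <<'E'
from h import *
n=now();print(n[0],rel(n,toolpose(CASE,3.8,CY,22.2,TY,.33)))
q=cv2.imread("pics/scene0.png")
E
```

```text
[455.92085383 127.33992243 172.64753767] ('slide', array([ 0.7, -0.2, 40. ]), 'rot', array([ 0.   , -0.   , -0.003]))
```

```bash
python3 -m jog '{"slide":[[0.7,0,10],[0.7,0,20],[0.7,0,28],[0.7,0,34],[0.7,0,38],[0.7,0,40],[0.7,0,40],[0.7,0,40]],"rotation":[[0,0,0],[0,0,0],[0,0,0],[0,0,0],[0,0,0],[0,0,0],[0,0,0],[0,0,0]],"fingers":[0.4,0.45,0.45,0.45,0.45,0.45,0.45,0.45]}' 5
python3 -m jog '{"slide":[[0,0,0],[0,0,0],[0,0,0],[0,0,0],[0,0,0],[0,0,0]],"rotation":[[0,0,0],[0,0,0],[0,0,0],[0,0,0],[0,0,0],[0,0,0]],"fingers":[0.6,0.7,0.8,0.9,1,1]}' 5
```

```text
time_s: 4.95
tool_pos: [468.7, 130.5, 135.1]
eef_rot: [0.631, 0.758, 0.129, 0.103]
force: [-0.2, 0.2, 0.5]
grip_width: 50.6
finger_force: 0.0
time_s: 5.55
tool_pos: [468.5, 130.6, 134.8]
eef_rot: [0.631, 0.758, 0.128, 0.103]
force: [0.3, -0.0, 0.1]
grip_width: 4.5
finger_force: 0.0
```

The fingers closed to 4.5 mm without contact, so the tips really are above the bar. I'll measure the offset with the fingers shut.

```bash
python3 - <<'E'
from h import *
n=now();ims=[]
for c,(a,b) in(("scene",(105,150)),("top",(165,140))):
    q=viewer.grab_frame(c)
    im=cv2.resize(q["frame"][a:a+60,b:b+45,::-1],None,fx=8.5,fy=8.5,interpolation=cv2.INTER_CUBIC)
    for k,z in enumerate((0,20,40,60)):
        u=proj(q,n[1].apply([[0,0,-z]])+n[0])[0]; u=tuple(int(x) for x in (u-[b,a]+.5)*8.5)
        cv2.circle(im,u,3,[(255,0,0),(0,255,255),(0,255,0),(255,0,255)][k],1)
    ims.append(im)
cv2.imwrite("pics/z3.png",np.hstack(ims))
E
```

```text
(no output)
```

View pics/z3.png

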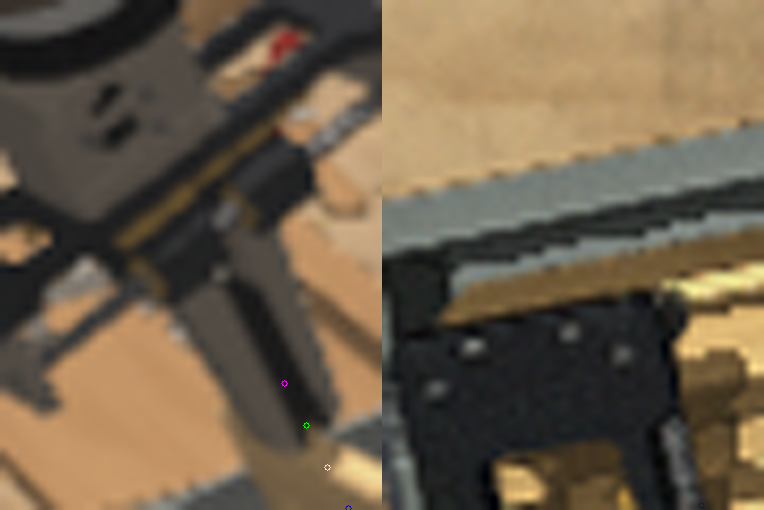

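With the fingers shut, the tip midpoint is at about (305,427) in the left panel, on the green mark. The tool is therefore 40 mm shorter than reported, and the error lies purely along the tool axis. I'll open, go 40 mm deeper, and close.

```bash
python3 -m jog '{"slide":[[0,0,-8],[0,0,-8],[0,0,-8],[0,0,-8],[0,0,0],[0,0,8],[0,0,16],[0,0,22],[0,0,28],[0,0,32],[0,0,36],[0,0,39],[0,0,40],[0,0,40]],"rotation":[[0,0,0],[0,0,0],[0,0,0],[0,0,0],[0,0,0],[0,0,0],[0,0,0],[0,0,0],[0,0,0],[0,0,0],[0,0,0],[0,0,0],[0,0,0],[0,0,0]],"fingers":[0.45,0.45,0.45,0.45,0.45,0.45,0.45,0.45,0.45,0.45,0.45,0.45,0.45,0.45]}' 5
python3 -m jog '{"slide":[[0,0,0],[0,0,0],[0,0,0],[0,0,0],[0,0,0],[0,0,0],[0,0,0]],"rotation":[[0,0,0],[0,0,0],[0,0,0],[0,0,0],[0,0,0],[0,0,0],[0,0,0]],"fingers":[0.55,0.65,0.7,0.75,0.8,0.9,1]}' 4
```

```text
time_s: 7.05
tool_pos: [481.3, 133.2, 96.9]
eef_rot: [0.631, 0.758, 0.128, 0.103]
force: [-0.6, 0.1, -0.0]
grip_width: 50.7
finger_force: 0.0
time_s: 7.75
tool_pos: [481.0, 133.1, 96.9]
eef_rot: [0.631, 0.758, 0.128, 0.102]
force: [-1.7, -1.1, 0.7]
grip_width: 14.0
finger_force: 4.0
```

```bash
python3 -m jog '{"slide":[[0,0,0],[0,0,0],[0,0,0]],"rotation":[[0,0,0],[0,0,0],[0,0,0]],"fingers":[1,1,1]}' 45
python3 - <<'E'
from h import *
n=now();a=(3.8,CY,22.2,TY,.33);g=toolpose(CASE,*a,h=79);print(n[0],rel(n,g))
b=(0,0,44,0,0)
for f in np.arange(0.1,1.01,.1): print(*rel(g,toolpose(CASE,*(np.array(a)*(1-f)+np.array(b)*f),h=79))[1::2])
E
```

```text
time_s: 8.05
tool_pos: [481.2, 133.2, 97.0]
eef_rot: [0.631, 0.758, 0.128, 0.103]
force: [-2.0, 0.1, 0.4]
grip_width: 13.7
finger_force: 45.0
[481.19130815 133.15408082  96.99984157] ('slide', array([ 0.1, -0.2, -0. ]), 'rot', array([ 0.   , -0.   , -0.003]))
[-0.1  3.  -2.1] [ 0.033 -0.001 -0.002]
[-0.3  5.9 -4.2] [ 0.066 -0.001 -0.003]
[-0.4  8.9 -6.2] [ 0.099 -0.001 -0.005]
[-0.6 11.8 -8.1] [ 0.132 -0.002 -0.007]
[-0.7 14.7 -9.9] [ 0.165 -0.002 -0.008]
[ -0.8  17.6 -11.6] [ 0.198 -0.002 -0.01 ]
[ -1.   20.5 -13.2] [ 0.231 -0.003 -0.012]
[ -1.1  23.4 -14.7] [ 0.264 -0.003 -0.014]
[ -1.3  26.3 -16.2] [ 0.297 -0.003 -0.015]
[ -1.4  29.1 -17.6] [ 0.33  -0.003 -0.017]
```

```bash
python3 -m jog '{"slide":[[0,1.5,-1.5],[-0.1,3,-2.6],[-0.3,6,-4.6],[-0.4,9,-6.5],[-0.6,11.8,-8.2],[-0.7,14.7,-10],[-0.7,14.7,-10]],"rotation":[[0.016,0,0],[0.033,0,-0.003],[0.066,0,-0.005],[0.099,0,-0.007],[0.132,0,-0.009],[0.165,0,-0.011],[0.165,0,-0.011]],"fingers":[1,1,1,1,1,1,1]}' 45
python3 - <<'E'
from h import *
s=robot.observe();n=now();print(s["force"],s["moment"],rel(n,toolpose(CASE,0,0,44,0,0,h=79)))
E
```

```text
time_s: 8.75
tool_pos: [493.0, 134.4, 111.3]
eef_rot: [0.634, 0.769, 0.065, 0.051]
force: [-0.4, 0.2, -5.3]
grip_width: 13.4
finger_force: 45.0
[-0.41551499  0.23656455 -5.28555071] [-0.05071281  0.12698403 -0.0389475 ] ('slide', array([-0.5, 11.5, -9.9]), 'rot', array([ 0.165, -0.003, -0.008]))
```

```bash
python3 -m jog '{"slide":[[-0.1,2.3,-2],[-0.2,4.6,-4],[-0.3,6.9,-6],[-0.4,9.2,-8],[-0.5,11.6,-9.9],[-0.5,11.6,-9.9],[-0.5,11.6,-9.9],[-0.5,11.6,-9.9]],"rotation":[[0.033,0,-0.002],[0.066,0,-0.003],[0.099,0,-0.005],[0.132,-0.001,-0.006],[0.165,-0.002,-0.008],[0.165,-0.002,-0.008],[0.165,-0.002,-0.008],[0.165,-0.002,-0.008]],"fingers":[1,1,1,1,1,1,1,1]}' 45
python3 - <<'E'
from h import *
s=robot.observe();n=now();print(s["force"],s["moment"],rel(n,toolpose(CASE,0,0,44,0,0,h=79)))
E
```

```text
time_s: 9.55
tool_pos: [500.9, 135.7, 122.3]
eef_rot: [0.633, 0.774, 0.0, -0.001]
force: [0.1, 0.7, -3.8]
grip_width: 13.8
finger_force: 45.0
[ 0.10736063  0.74178027 -3.79881633] [-0.00886209 -0.13047307  0.06218782] ('slide', array([-0.3,  1.8, -0.7]), 'rot', array([-0.   , -0.002, -0.   ]))
```

```bash
python3 -m jog '{"slide":[[0,0.5,0],[0,0.5,0],[0,0.5,0],[0,0.5,0]],"rotation":[[0,0,0],[0,0,0],[0,0,0],[0,0,0]],"fingers":[1,1,1,1]}' 45
python3 - <<'E'
from h import *
s=robot.observe();n=now();print(s["force"],s["moment"],rel(n,toolpose(CASE,0,0,44,0,0,h=79)))
E
```

```text
time_s: 9.95
tool_pos: [502.0, 135.7, 122.9]
eef_rot: [0.633, 0.774, 0.001, -0.0]
force: [0.3, -0.3, -3.4]
grip_width: 13.8
finger_force: 45.0
[ 0.27246235 -0.33767555 -3.43521053] [-0.03614755 -0.15033655  0.00531911] ('slide', array([-0.2,  0.6, -0.1]), 'rot', array([ 0.   , -0.001, -0.   ]))
```

```bash
python3 -m jog '{"slide":[[0,0.6,-2],[0,0.6,-4],[0,0.6,-6],[0,0.6,-8],[0,0.6,-10],[0,0.6,-12],[0,0.6,-14],[0,0.6,-14]],"rotation":[[0,0,0],[0,0,0],[0,0,0],[0,0,0],[0,0,0],[0,0,0],[0,0,0],[0,0,0]],"fingers":[1,1,1,1,1,1,1,1]}' 45
python3 -c "
from h import *
s=robot.observe();n=now();print(s['force'],s['moment'],rel(n,toolpose(CASE,0,0,58,0,0,h=79)))"
```

```text
time_s: 10.75
tool_pos: [503.0, 135.9, 137.3]
eef_rot: [0.633, 0.775, 0.001, -0.0]
force: [0.1, -0.2, -3.5]
grip_width: 13.8
finger_force: 45.0
[ 0.08642873 -0.15246082 -3.51720171] [-0.07583038 -0.09688476 -0.00093723] ('slide', array([-0.1, -0.3,  0.3]), 'rot', array([ 0.001, -0.001, -0.   ]))
```

The tray top is through the rim without contact, since the force is still just the weight. I'll lift straight up.

```bash
python3 -m jog '{"slide":[[0,0,-5],[0,0,-11],[0,0,-17],[0,0,-23],[0,0,-29],[0,0,-36],[0,0,-43],[0,0,-50],[0,0,-58],[0,0,-66],[0,0,-75],[0,0,-85],[0,0,-95],[0,0,-105],[0,0,-110],[0,0,-110],[0,0,-110]],"rotation":[[0,0,0],[0,0,0],[0,0,0],[0,0,0],[0,0,0],[0,0,0],[0,0,0],[0,0,0],[0,0,0],[0,0,0],[0,0,0],[0,0,0],[0,0,0],[0,0,0],[0,0,0],[0,0,0],[0,0,0]],"fingers":[1,1,1,1,1,1,1,1,1,1,1,1,1,1,1,1,1]}' 45
python3 - <<'E'
from h import *
s=robot.observe();n=now();print(s["force"],s["moment"])
print(rel(n,toolpose(MAT,0,0,168,0,0,h=79)),toolpose(MAT,0,0,4,0,0,h=79)[0])
p=viewer.grab_frame("scene")
for t in("tote","tote_grip"):print(viewer.boxes_of(p,t)[:1])
print(proj(p,n[0]-[0,0,79-30]),proj(p,n[0]+[0,0,138-79]))
E
```

```text
time_s: 12.45
tool_pos: [502.5, 135.7, 246.6]
eef_rot: [0.633, 0.774, 0.0, -0.001]
force: [-0.3, 0.2, -4.0]
grip_width: 13.8
finger_force: 45.0
[-0.30991035  0.24523048 -4.01186149] [-0.05719938 -0.07978744  0.02037888]
('slide', array([-472.3,  -51.2,   -1. ]), 'rot', array([-0.   , -0.001,  0.306])) [ 546.7 -337.3   83. ]
[{'at': [134.2, 196.5], 'conf': 0.95}]
[]
[[197.81820359 141.80765864]] [[194.01563186 107.14853059]]
```

```bash
python3 -m jog '{"slide":[[-8,-1,0],[-25,-3,0],[-50,-5,0],[-80,-9,0],[-110,-12,0],[-140,-15,0],[-170,-18,0],[-200,-22,0],[-230,-25,0],[-260,-28,0],[-290,-31,0],[-320,-35,0],[-350,-38,0],[-380,-41,0],[-410,-44,0],[-435,-47,0],[-455,-49,0],[-467,-51,0],[-472,-51,0],[-472,-51,0]],"rotation":[[0,0,0.005],[0,0,0.015],[0,0,0.03],[0,0,0.05],[0,0,0.07],[0,0,0.09],[0,0,0.11],[0,0,0.13],[0,0,0.15],[0,0,0.17],[0,0,0.19],[0,0,0.21],[0,0,0.23],[0,0,0.25],[0,0,0.27],[0,0,0.285],[0,0,0.295],[0,0,0.303],[0,0,0.306],[0,0,0.306]],"fingers":[1,1,1,1,1,1,1,1,1,1,1,1,1,1,1,1,1,1,1,1]}' 45
python3 -m jog '{"slide":[[0,0,20],[0,0,40],[0,0,60],[0,0,80],[0,0,100],[0,0,115],[0,0,125],[0,0,133],[0,0,138],[0,0,140],[0,0,140],[0,0,140],[0,0,140],[0,0,140]],"rotation":[[0,0,0],[0,0,0],[0,0,0],[0,0,0],[0,0,0],[0,0,0],[0,0,0],[0,0,0],[0,0,0],[0,0,0],[0,0,0],[0,0,0],[0,0,0],[0,0,0]],"fingers":[1,1,1,1,1,1,1,1,1,1,1,1,1,1]}' 45
python3 - <<'E'
from h import *
s=robot.observe();n=now();print(s["force"],s["moment"])
print(rel(n,toolpose(MAT,0,0,4,0,0,h=79)))
p=viewer.grab_frame("scene");t=viewer.grab_frame("top")
im=p["frame"][:,:,::-1].copy();q=t["frame"][:,:,::-1].copy()
c=n[0][2]-79
for g in(p,t):
  I=im if g is p else q
for P,col in((rect(80,105,4),(0,0,255)),(rect(50,75,c),(255,0,0)),(rect(50,75,c+60),(0,255,0))):
    for g,I in((p,im),(t,q)): cv2.polylines(I,[np.round(proj(g,tow(P,MAT))).astype(np.int32)],True,col,1)
cv2.imwrite("pics/f1.png",np.hstack([cv2.resize(im[130:350,220:420],None,fx=2,fy=2),cv2.resize(q[100:320,260:460],None,fx=2,fy=2)]))
E
```

```text
time_s: 14.6
tool_pos: [546.8, -337.1, 245.9]
eef_rot: [0.743, 0.669, 0.0, -0.001]
force: [0.2, 0.4, -4.1]
grip_width: 13.4
finger_force: 45.0
time_s: 16.0
tool_pos: [547.2, -337.0, 106.7]
eef_rot: [0.743, 0.669, 0.0, -0.0]
force: [1.1, 0.4, -3.8]
grip_width: 13.9
finger_force: 45.0
[ 1.0725269   0.37323956 -3.79851253] [-0.05121817 -0.07494174  0.00239888]
('slide', array([-0.4, -0.5, 23.7]), 'rot', array([ 0.   , -0.001,  0.   ]))
```

View pics/f1.png

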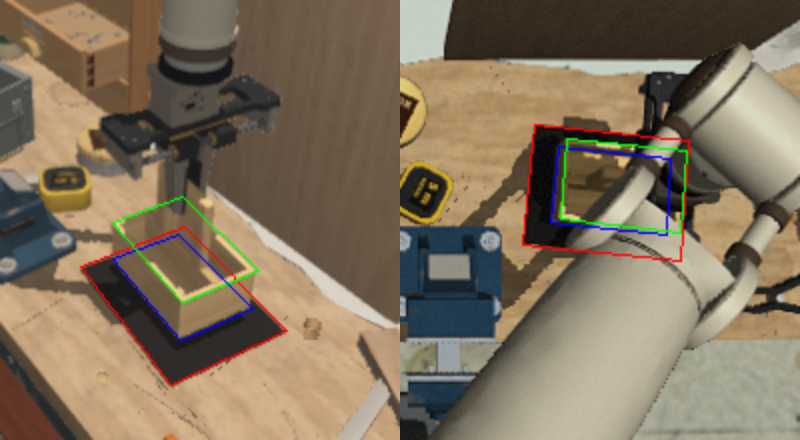

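The tote overlays match in both views: the tray top lies on the green outline and the mat on the red. I'll lower it gently.

```bash
python3 -m jog '{"slide":[[0,0,4],[0,0,8],[0,0,12],[0,0,15],[0,0,17],[0,0,18.5],[0,0,19.5],[0,0,20.5],[0,0,21.5],[0,0,21.5],[0,0,21.5]],"rotation":[[0,0,0],[0,0,0],[0,0,0],[0,0,0],[0,0,0],[0,0,0],[0,0,0],[0,0,0],[0,0,0],[0,0,0],[0,0,0]],"fingers":[1,1,1,1,1,1,1,1,1,1,1]}' 45
python3 -m jog '{"slide":[[0,0,0.7],[0,0,1.4],[0,0,2],[0,0,2],[0,0,2]],"rotation":[[0,0,0],[0,0,0],[0,0,0],[0,0,0],[0,0,0]],"fingers":[1,1,1,1,1]}' 45
```

```text
time_s: 17.2
tool_pos: [547.0, -336.8, 84.8]
eef_rot: [0.743, 0.669, 0.0, -0.001]
force: [-0.6, 0.4, -3.9]
grip_width: 13.5
finger_force: 45.0
time_s: 17.7
tool_pos: [547.0, -336.7, 83.0]
eef_rot: [0.743, 0.669, 0.0, -0.0]
force: [-1.0, 0.5, -1.2]
grip_width: 13.3
finger_force: 45.0
```

```bash
python3 -m jog '{"slide":[[0,0,0.4],[0,0,0.8],[0,0,0.8],[0,0,0.8]],"rotation":[[0,0,0],[0,0,0],[0,0,0],[0,0,0]],"fingers":[1,1,1,1]}' 45
python3 -m jog '{"slide":[[0,0,0],[0,0,0],[0,0,0],[0,0,0],[0,0,0],[0,0,0]],"rotation":[[0,0,0],[0,0,0],[0,0,0],[0,0,0],[0,0,0],[0,0,0]],"fingers":[0.75,0.7,0.6,0.5,0.45,0.45]}' 10
```

```text
time_s: 18.1
tool_pos: [547.1, -336.7, 83.0]
eef_rot: [0.743, 0.669, 0.0, -0.0]
force: [-3.6, 3.4, 5.7]
grip_width: 13.9
finger_force: 45.0
time_s: 18.7
tool_pos: [547.0, -336.8, 81.9]
eef_rot: [0.743, 0.669, 0.0, -0.0]
force: [-0.2, -0.3, -0.6]
grip_width: 50.5
finger_force: 0.0
```

```bash
python3 -m jog '{"slide":[[0,0,-10],[0,0,-25],[0,0,-45],[0,0,-70],[0,0,-100],[0,0,-140],[0,0,-180],[0,0,-200],[0,0,-200],[0,0,-200]],"rotation":[[0,0,0],[0,0,0],[0,0,0],[0,0,0],[0,0,0],[0,0,0],[0,0,0],[0,0,0],[0,0,0],[0,0,0]],"fingers":[0.45,0.45,0.45,0.45,0.45,0.45,0.45,0.45,0.45,0.45]}' 10
python3 - <<'E'
from h import *
p=viewer.grab_frame("scene");t=viewer.grab_frame("top")
for g in(p,t):
    for k in("tote","tote_grip"): print(k,[(d["at"],d["conf"]) for d in viewer.boxes_of(g,k)[:1]])
    print(proj(g,[[546.7,-337,40],[546.7,-337,142]]))
print([(d["at"],d["conf"]) for k in("wax_tin","tape_measure") for d in viewer.boxes_of(t,k)[:1]])
f=p["frame"].astype(int);m=((f[:,:,0]-f[:,:,2]>35)&(f[:,:,0]>90)).astype(np.uint8)
# score of mask edges: IoU of tote silhouette against bare mat area
I=np.zeros(m.shape,np.uint8);P=np.vstack([proj(p,tow(rect(50,75,z),MAT)) for z in(4,64)]);cv2.fillConvexPoly(I,cv2.convexHull(P.astype(np.float32)).astype(np.int32)[:,0],1)
print("tote silhouette filled",m[I>0].mean())
J=np.zeros(m.shape,np.uint8);cv2.fillConvexPoly(J,np.round(proj(p,tow(rect(78,103,4),MAT))).astype(np.int32),1)
J[cv2.dilate(I,np.ones((5,5)))>0]=0;print("mat around filled",m[J>0].mean())
E
```

```text
time_s: 19.7
tool_pos: [547.0, -337.0, 282.3]
eef_rot: [0.743, 0.669, 0.0, -0.0]
force: [-0.8, 0.2, -0.5]
grip_width: 50.2
finger_force: 0.0
tote [([265.6, 310.1], 0.58)]
tote_grip [([268.3, 311.6], 0.81)]
[[309.77241909 267.4474446 ]
 [312.22214316 234.2870413 ]]
tote [([188.7, 354.1], 0.61)]
tote_grip [([188.1, 356.3], 0.96)]
[[366.68224951 194.28717132]
 [377.78027259 189.85805746]]
[([154.9, 251.8], 0.7), ([198.7, 267.8], 0.91)]
tote silhouette filled 0.9596480582524272
mat around filled 0.022851919561243144
```

The tote stands centred: its silhouette is filled 96% and the mat around it is bare. The tin and tape haven't moved and the gripper is clear, so I'm handing in.

```bash
python3 -c "
from plant import robot
print(robot.close_job())"
```

```text
the job is handed in; nothing more can be done
None
```

The tote was levelled in the case, lifted straight out without touching the rim and set down in the middle of the mat, long side along the mat's; the tin and tape were left alone, and the job was handed in at about 20 s with no verdict shown.

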